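# Find the castor with bearing play and mark it

### The job

One of the three castor wheels on the test stands has a worn bearing: feel for it by rocking the tyres sideways with light finger pushes, never forcing or gripping them, and when you have it, push its tyre over to the stop on the left and then to the stop on the right, pressing lightly against each stop for a moment. Leave that wheel leaning to the right and slip the red ring right down over the post in front of it. Do not disturb the brush or the grey tape.

Things in the scene. Friction and masses are not known exactly. Their poses are not given: they have to be found in the camera images.
- stand_a: One of three alike fixed stands, each with an upturned castor; their places swap. Origin on the bench under the wheel's centre, z up, axle along y: +y left, -y right, -x to the robot. Plywood base 80 mm wide, 12 thick, x -170 to +80. Fork 80 mm wide over the nuts, top at z 129. Dark wheel 125 mm dia., 34 wide, axle at z 110, top at z 172.5: push its flat sides above z 135. It also spins on its axle.
- top_a (a point): Top of stand_a's tyre, mid-width; all start upright. Rubber mount at z 35 mm: at z 155 any wheel yields 0.2 mm per N of side push and springs back; on a sound wheel that is all. The worn one also tilts on its axle against 1 to 2 N drag, 5 to 6 mm each way at z 155 (7 at the top), to a firm stop, and stays leaning where left.
- post_a (a point): Foot of the marking post of stand_a, on the base's top (z = 12 mm), 140 mm in front of the wheel's centre. The post is 14 mm thick, round-topped, 40 mm high.
- stand_b: One of three alike fixed stands, each with an upturned castor; their places swap. Origin on the bench under the wheel's centre, z up, axle along y: +y left, -y right, -x to the robot. Plywood base 80 mm wide, 12 thick, x -170 to +80. Fork 80 mm wide over the nuts, top at z 129. Dark wheel 125 mm dia., 34 wide, axle at z 110, top at z 172.5: push its flat sides above z 135. It also spins on its axle.
- top_b (a point): Top of stand_b's tyre, mid-width; all start upright. Rubber mount at z 35 mm: at z 155 any wheel yields 0.2 mm per N of side push and springs back; on a sound wheel that is all. The worn one also tilts on its axle against 1 to 2 N drag, 5 to 6 mm each way at z 155 (7 at the top), to a firm stop, and stays leaning where left.
- post_b (a point): Foot of the marking post of stand_b, on the base's top (z = 12 mm), 140 mm in front of the wheel's centre. The post is 14 mm thick, round-topped, 40 mm high.
- stand_c: One of three alike fixed stands, each with an upturned castor; their places swap. Origin on the bench under the wheel's centre, z up, axle along y: +y left, -y right, -x to the robot. Plywood base 80 mm wide, 12 thick, x -170 to +80. Fork 80 mm wide over the nuts, top at z 129. Dark wheel 125 mm dia., 34 wide, axle at z 110, top at z 172.5: push its flat sides above z 135. It also spins on its axle.
- top_c (a point): Top of stand_c's tyre, mid-width; all start upright. Rubber mount at z 35 mm: at z 155 any wheel yields 0.2 mm per N of side push and springs back; on a sound wheel that is all. The worn one also tilts on its axle against 1 to 2 N drag, 5 to 6 mm each way at z 155 (7 at the top), to a firm stop, and stays leaning where left.
- post_c (a point): Foot of the marking post of stand_c, on the base's top (z = 12 mm), 140 mm in front of the wheel's centre. The post is 14 mm thick, round-topped, 40 mm high.
- red_ring: Loose red plastic marking ring lying flat on the bench: 48 mm outside, 24 mm hole, 24 mm high, about 40 g. Origin at the centre of its underside, z along its axis.
- brush: Loose grey scrubbing brush, 61 x 155 x 91 mm, a bystander. Origin under its centre.
- grey_tape: Loose roll of grey tape lying flat, 101 mm across, 48 mm high, a bystander. Origin under its centre.
Things that resemble listed ones, but are neither listed nor needed, are in the scene too. Several things have the shape of the red_ring; the one meant has the colours described above.

How it is judged:
By the outcome, as a careful person would: the job done as asked, in the order asked, and still so for the second after the job is handed in, with the robot touching nothing.
It also fails if it takes over 72 s, if anything falls off the work surface, if the arm or the gripper's body presses on something with over 40 N, if the wrist force passes 120 N, or if a joint passes its speed limit or range.

### The arm

A 6-joint arm with a two-finger parallel gripper is mounted at the origin on a cart in front of the work surface, level with it; the furniture and walls round the work are solid. World frame = base frame: x ahead of the robot, y to its left, z up, the work surface at z = 0. Lengths are in mm, angles in rad, forces in N, time in s.
With the tool pointing down it reaches from about 400 to 825 mm from the base axis. Payload 7 kg.
Tool frame: the origin (TCP) lies on the front face of the gripper's body, between the roots of the fingers; the fingertips stand 66 mm ahead of it and the grasp point (between the pads) lies 47 mm ahead of it; z points along the fingers, y is the direction in which the jaws open and shut (so a half turn about z gives the same grasp; the last joint's range is limited). The gripper opens to 88 mm and grips with 3 to 60 N. Pads are 19 mm wide; open, the fingers measure 130 mm over their backs; the gripper's body (78 mm by 193 mm) begins 47 mm behind the grasp point.
Start: joints at [1.539, 0.359, 0.012, 0, -1.224, -0.288], TCP at [212.213, 640.751, 292.161] pointing down, gripper open.
Joint ranges: [-3.07, 3.07], [-1.43, 2.12], [-1.02, 1.25], [-3.03, 1.67], [-3.05, -0], [-3.03, 3.03]. Speed limits (rad/s): [2.39, 2.39, 3.01, 3.14, 3.14, 3.14].

### API

Orientations are given as a unit quaternion [w, x, y, z].
In Python, from cell import bot, vision gives the robot as it stands.
- The arm moves only by the shell command python3 -m pendant 'ROWS' [FORCE]. ROWS is JSON, a list of rows, each a list of 3 entries, a list of its own where there are three numbers: the shift along the tool's x, y, z in mm, then the turn, a rotation vector about the tool's x, y, z in degrees, then the opening, from 0 (shut) to 1 (fully open). A call has 1 to 20 rows; each row shifts and turns the commanded pose from where the row before left it, along the tool's axes as they then stand; what a row does not reach is not made up. A row lasts 1/8 s, in which the tool goes at most 62.5 mm and 10.7 degrees, less where a joint would pass 70% of its speed; a pose out of reach is approached as far as the arm can. A call with a gripper value outside its range is refused whole. The fingers move at their own pace and stop on an object; FORCE is the grip in N (left out, the last holds). Time passes only in rows, so rows that do not move let the fingers close. It gives the time, the measured TCP pose, the force and the opening at its end, in the units of the state.
- bot.read_state(): the state, without advancing time (a new reading comes with each control period).
- vision.camera(name): name is "scene" or "top"; returns a dict with "image" (400x640x3 uint8, red, green, blue), "camera_matrix" (3x3 intrinsics, pixels), "R" (3x3) and "t" (3): a world point X has camera coordinates R X + t. Camera axes: x right, y down, z forward; pixel columns grow to the right and rows downward; lengths in mm; the calibration is good to about 2 mm. A picture is of the moment at which its call begins. There is no depth.
- bot.sign_off(): hands the job in, once; it reports no verdict.
The state is a dict: "time_s": time; "qpos": joint angles; "qvel": joint speeds; "joint_torque": joint torques, N m; "position": TCP position; "tool_rot": TCP orientation; "ft_force": force on the tool from outside, world axes, zero at the start; "torque": the same for the moment, N m; "opening": finger opening in mm.
Only numpy, scipy, OpenCV 4.12 (cv2) and the standard library are available. Lean on these libraries where they do the work, as an engineer would, in place of code of your own. Each camera call takes 0.05 s, during which the arm holds its last target.

## Working session

There is one attempt and no reset: what is moved stays moved. The work goes in short steps, Python scripts to look and compute and a shell command to move; the robot and the scene stay as the last step left them, time stands still between calls to the robot, and variables do not carry over. Pictures are saved under pics/ and viewed, and the job is handed in when it is done.

```bash
ls; mkdir -p pics; python3 - <<'E'
from cell import bot, vision
import cv2
for n in ("scene","top"):
    c=vision.camera(n); cv2.imwrite(f"pics/{n}0.png",c["image"][:,:,::-1])
    print(n,c["camera_matrix"],c["R"],c["t"])
s=bot.read_state(); print(s)
E
```

```text
pics
scene [[441.53021637   0.         324.72666058]
 [  0.         441.53021637 205.4252086 ]
 [  0.           0.           1.        ]] [[ 0.70795048 -0.70624563  0.00481999]
 [-0.48368434 -0.48980236 -0.72535723]
 [ 0.51464121  0.51118564 -0.68835577]] [-345.48185747  334.30713125 1083.18984374]
top [[449.13438984   0.         324.24869721]
 [  0.         449.13438984 196.11729427]
 [  0.           0.           1.        ]] [[-0.01221949 -0.999916   -0.00432229]
 [-0.97644333  0.0128637  -0.21539023]
 [ 0.21542774  0.00158851 -0.97651849]] [  28.85314646  525.47800965 1431.92103397]
{'time_s': 0.1, 'qpos': array([ 1.53911935e+00,  3.59297901e-01,  1.11613038e-02, -2.92092688e-04,
       -1.22412498e+00, -2.88104012e-01]), 'qvel': array([-9.59545916e-05, -2.40109255e-03,  2.43462132e-03,  9.80630262e-04,
        8.87400998e-04, -1.13756060e-03]), 'joint_torque': array([-1.31723857e-03, -5.84161162e+01,  2.93752581e+01,  7.01555282e+00,
        1.02000209e-02, -5.51321727e-05]), 'position': array([212.1046382 , 640.44814726, 291.3352209 ]), 'tool_rot': array([ 7.44168374e-04,  9.87236531e-01, -1.59259145e-01, -4.25192478e-05]), 'ft_force': array([ 0.07839891, -0.53507256,  0.41772816]), 'torque': array([ 0.03217639,  0.07547362, -0.01426334]), 'opening': 87.3848419972417}
```

View pics/scene0.png

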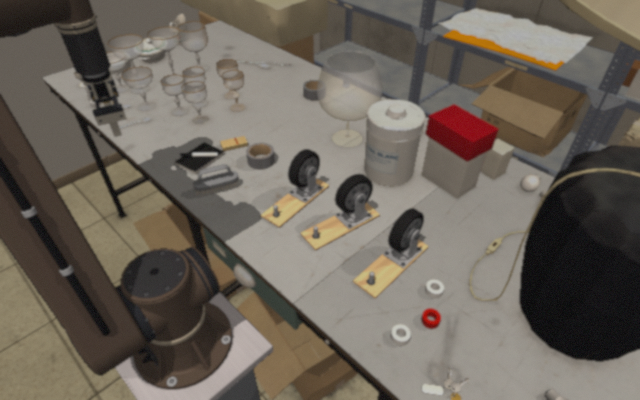

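View pics/top0.png

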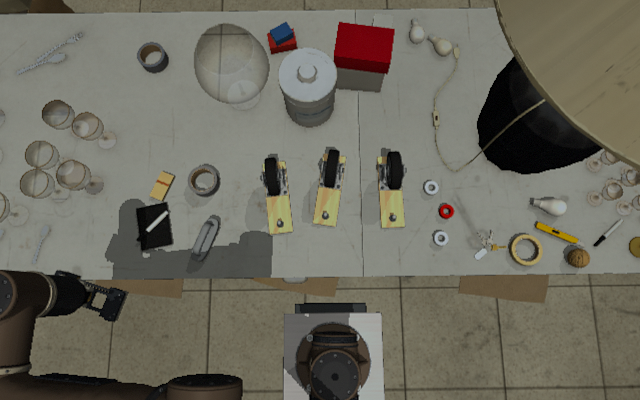

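Top view: the stands are at about (277,195), (328,188) and (391,190). Ring-shaped things are red (446,211), white (431,187) and white (440,238), plus a yellow roll (526,249). The red one fits the description. The grey tape is probably at (204,180) and the brush at (205,238). Next I'll confirm with a crop and measure.

```bash
cat > h.py <<'E'
import numpy as np, cv2
from cell import bot, vision
def ray(c,uv,z):
    K,R,t=c["camera_matrix"],c["R"],c["t"]
    d=R.T@np.linalg.inv(K)@np.array([uv[0],uv[1],1.]); o=-R.T@t
    return o+d*(z-o[2])/d[2]
def proj(c,X):
    p=c["camera_matrix"]@(c["R"]@np.array(X,float)+c["t"]); return p[:2]/p[2]
def two(c1,u1,c2,u2):
    P=[c["camera_matrix"]@np.c_[c["R"],c["t"]] for c in (c1,c2)]
    X=cv2.triangulatePoints(P[0],P[1],np.array(u1,float).reshape(2,1),np.array(u2,float).reshape(2,1)); return (X[:3]/X[3]).ravel()
def crop(c,name,x0,y0,x1,y1,k):
    cv2.imwrite(f"pics/{name}.png",cv2.resize(c["image"][y0:y1,x0:x1,::-1],None,fx=k,fy=k,interpolation=cv2.INTER_CUBIC))
E
python3 - <<'E'
from h import *
t=vision.camera("top"); s=vision.camera("scene")
crop(t,"t1",250,135,460,255,3.8); crop(s,"s1",250,140,450,350,2.8)
for n,c in(("top",t),("scene",s)):
    h=cv2.cvtColor(c["image"],cv2.COLOR_RGB2HSV)
    m=cv2.inRange(h,(12,70,90),(30,255,255))
    cs,_=cv2.findContours(m,cv2.RETR_EXTERNAL,cv2.CHAIN_APPROX_NONE)
    for k in cs:
        if cv2.contourArea(k)>300:
            P=np.array([ray(c,p[0],12)[:2] for p in k],np.float32)
            r=cv2.minAreaRect(P); print(n,k.mean((0,1)),r, cv2.boxPoints(r).round(0).tolist())
    m=cv2.inRange(h,(0,150,90),(8,255,255))|cv2.inRange(h,(172,150,90),(180,255,255))
    cs,_=cv2.findContours(m,cv2.RETR_EXTERNAL,cv2.CHAIN_APPROX_NONE)
    for k in cs:
        if 40<cv2.contourArea(k)<900:
            P=np.array([ray(c,p[0],14)[:2] for p in k],np.float32)
            print(n,"red",cv2.boundingRect(k),cv2.minAreaRect(P))
E
```

```text
top [141.81218274 285.97461929] ((234.02500915527344, 634.9970703125), (289.50701904296875, 60.962562561035156), 89.29127502441406) [[202.0, 491.0], [263.0, 490.0], [266.0, 779.0], [205.0, 780.0]]
top [297.17525773 284.6185567 ] ((232.56576538085938, 125.07136535644531), (289.3857727050781, 60.93888473510742), 89.98687744140625) [[202.0, -20.0], [263.0, -20.0], [263.0, 270.0], [202.0, 270.0]]
top [504.64351852 286.4537037 ] ((219.49151611328125, -559.5016479492188), (298.7402038574219, 86.34497833251953), 89.28913879394531) [[174.0, -708.0], [261.0, -709.0], [265.0, -411.0], [178.0, -410.0]]
top [526.56818182 249.5       ] ((345.3191223144531, -647.8751831054688), (101.17354583740234, 102.10384368896484), 52.25374221801758) [[274.0, -657.0], [355.0, -719.0], [417.0, -639.0], [336.0, -577.0]]
top [278.18145161 210.93548387] ((483.0445861816406, 177.67153930664062), (143.75767517089844, 79.33211517333984), 6.458217620849609) [[407.0, 209.0], [416.0, 130.0], [559.0, 146.0], [550.0, 225.0]]
top [328.37696335 203.42931937] ((501.99908447265625, 14.427738189697266), (79.42102813720703, 130
[... 2931 characters left out ...]
05078125, 292.3572692871094), (139.1972198486328, 622.5443115234375), 5.020186424255371) [[1964.0, 596.0], [2018.0, -24.0], [2157.0, -12.0], [2102.0, 609.0]]
scene [602.63905325  22.98816568] ((2798.013427734375, 64.53399658203125), (729.190185546875, 134.04754638671875), 51.97074890136719) [[2521.0, -181.0], [2626.0, -264.0], [3075.0, 310.0], [2970.0, 393.0]]
scene [259.3760218   15.07084469] ((1354.3299560546875, 1490.816650390625), (679.9019775390625, 904.9586791992188), 45.89199447631836) [[793.0, 1562.0], [1443.0, 932.0], [1916.0, 1420.0], [1266.0, 2050.0]]
scene red (422, 309, 18, 19) ((476.7576904296875, -390.75543212890625), (54.47980499267578, 42.44910430908203), 34.427330017089844)
```

View pics/t1.png

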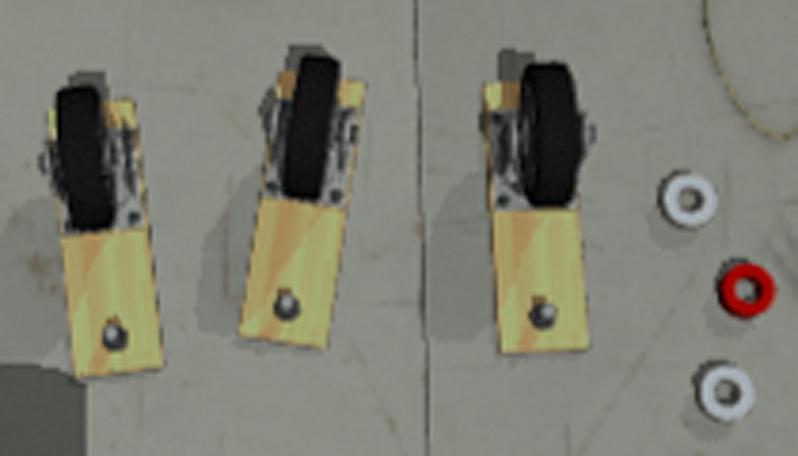

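View pics/s1.png

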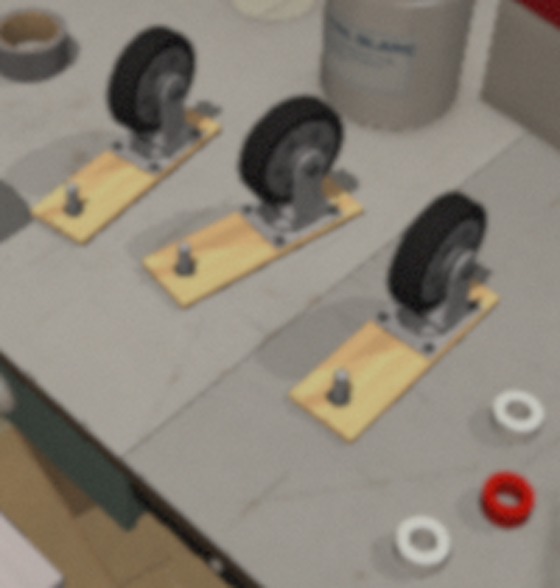

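The crops confirm the red ring: crop (747,290), full-image (446,211) in top and (431,318) in scene. The stands are yawed about +6.9°, -9.3° and +1.4°, left to right. Next are the posts, tyres and ring position.

```bash
python3 - <<'E'
from h import *
t=vision.camera("top"); s=vision.camera("scene")
pt=[(280.3,221.8),(325.8,213.7),(392.9,217.1)]; ps=[(275.7,207.9),(315.4,228.2),(371.8,272.9)]
fr=[(409.5,167.5),(435.5,22),(422,-208.5)]; yaw=np.radians([6.7,-9.3,1.4])
g=cv2.cvtColor(t["image"],cv2.COLOR_RGB2GRAY)
for i in range(3):
    d=np.array([np.cos(yaw[i]),np.sin(yaw[i])]); f=np.array(fr[i])
    W=f+170*d; P=f+30*d
    print(i,"post tri",two(t,pt[i],s,ps[i]).round(1),"top@50",ray(t,pt[i],50)[:2].round(1),"scene@50",ray(s,ps[i],50)[:2].round(1),"base-est post",P.round(1),"wheel",W.round(1))
    # tyre lateral centre at top: dark row near predicted top
    uv=proj(t,[*W,172.5]); r=int(round(uv[1])); c0=int(uv[0]); row=g[r,c0-22:c0+22]
    print("  pred",uv.round(1),"row",r,"cols dark",np.where(row<45)[0]+c0-22)
    dk=np.where(row<45)[0]+c0-22
    print("  tyre centre", ray(t,(dk.mean(),r),172.5)[:2].round(1))
# ring by hole/outer: center at z=24 top rim
for n,c in(("top",t),("scene",s)):
    h=cv2.cvtColor(c["image"],cv2.COLOR_RGB2HSV)
    m=cv2.inRange(h,(0,120,60),(8,255,255))|cv2.inRange(h,(172,120,60),(180,255,255))
    m[:, :400]=0; m[:195]=0; m[340:]=0; m[:,470:]=0
    M=cv2.moments(m,True); uv=(M["m10"]/M["m00"],M["m01"]/M["m00"])
    print(n,uv,[ray(c,uv,z).round(1)[:2] for z in(10,14,24)])
E
```

```text
0 post tri [443.4 169.4  40.6] top@50 [442.7 167.9] scene@50 [436.5 161.9] base-est post [439.3 171. ] wheel [578.3 187.3]
  pred [270.5 172.2] row 172 cols dark [265 266 267 268 269 270 271 272 273 274 275 276]
  tyre centre [578.9 187.2]
1 post tri [468.2  18.3  43.9] top@50 [467.9  17.8] scene@50 [463.5  14.5] base-est post [465.1  17.2] wheel [603.3  -5.5]
  pred [332.7 163.6] row 164 cols dark [324 326 327 328 329 330 331 332 333 334 335 336]
  tyre centre [602.2   1.6]
2 post tri [ 456.6 -205.7   45.3] top@50 [ 453.6 -203.2] scene@50 [ 456.2 -209.1] base-est post [ 452.  -207.8] wheel [ 591.9 -204.3]
  pred [397.  166.3] row 166 cols dark [380 381 386 387 389 390 391 392 393 394 395 396 397 398 399 400 401 402]
  tyre centre [ 593.1 -191.6]
top (446.30882352941177, 210.90441176470588) [array([ 479.4, -391.5]), array([ 478.6, -390.4]), array([ 476.8, -387.6])]
scene (430.8382352941176, 317.8382352941176) [array([ 480. , -390.4]), array([ 477.4, -391.4]), array([ 471. , -393.9])]
```

```bash
python3 -m pendant '[[[0,0,0],[0,0,-8.3],1],[[0,0,0],[0,0,-8.3],1],[[0,0,0],[0,0,-8.4],1],[[22,35,0],[0,0,0],1],[[22,35,0],[0,0,0],1],[[22,35,0],[0,0,0],1],[[22,35,0],[0,0,0],1],[[22,35,0],[0,0,0],1],[[22,35,0],[0,0,0],1],[[22,35,0],[0,0,0],1],[[22,35,0],[0,0,0],1],[[22,35,0],[0,0,0],1],[[22,35,0],[0,0,0],1],[[22,35,0],[0,0,0],1],[[22,35,0],[0,0,0],1],[[22,35,0],[0,0,0],1],[[22,35,0],[0,0,0],1]]'
cat >> h.py <<'E'
from scipy.spatial.transform import Rotation as Ro
def st(target=None,yaw=None):
    s=bot.read_state(); q=s["tool_rot"]; R=Ro.from_quat([q[1],q[2],q[3],q[0]])
    M=R.as_matrix(); print("t",round(s["time_s"],2),"pos",s["position"].round(1),"yaw",round(np.degrees(np.arctan2(M[1,0],M[0,0])),2),"F",s["ft_force"].round(2),"Ftool",(M.T@s["ft_force"]).round(2),"open",round(s["opening"],1),"z",M[:,2].round(4),"q",s["qpos"].round(2))
    if target is not None: print("shift tool",(M.T@(np.array(target)-s["position"])).round(1))
E
python3 -c "
from h import *
st([578,187,209])"
```

```text
time_s: 2.42
position: [575.8, 188.7, 292.3]
tool_rot: [-0.0, 0.998, 0.058, 0.0]
ft_force: [0.1, -0.0, 0.5]
opening: 88.0
t 2.42 pos [575.8 188.7 292.3] yaw 6.68 F [ 0.11 -0.03  0.54] Ftool [ 0.11  0.04 -0.54] open 88.0 z [ 2.e-04  1.e-04 -1.e+00] q [ 0.64  0.25 -0.15  0.   -1.18  1.05]
shift tool [ 1.9  2.  83.3]
```

```bash
python3 -m pendant '[[[1,1,0],[0,0,0],1],[[0,0,20],[0,0,0],1],[[0,0,20],[0,0,0],1],[[0,0,20],[0,0,0],1],[[0,0,15],[0,0,0],1],[[0,0,8],[0,0,0],1],[[0,0,0],[0,0,0],1]]'
python3 - <<'E'
from h import *
st([578,187,209])
t=vision.camera("top"); s=vision.camera("scene")
crop(t,"t2",230,120,330,240,4);crop(s,"s2",230,100,390,240,4)
a=cv2.imread("pics/t2.png");b=cv2.imread("pics/s2.png")
E
```

```text
time_s: 3.3
position: [576.1, 189.1, 208.9]
tool_rot: [0.0, 0.998, 0.058, -0.0]
ft_force: [-0.4, -0.0, -0.7]
opening: 87.8
t 3.3 pos [576.1 189.1 208.9] yaw 6.69 F [-0.38 -0.03 -0.73] Ftool [-0.38 -0.02  0.73] open 87.8 z [-5.e-04 -4.e-04 -1.e+00] q [ 0.64  0.31 -0.26  0.   -1.    1.05]
shift tool [ 1.7  2.3 -0.1]
```

View pics/s2.png

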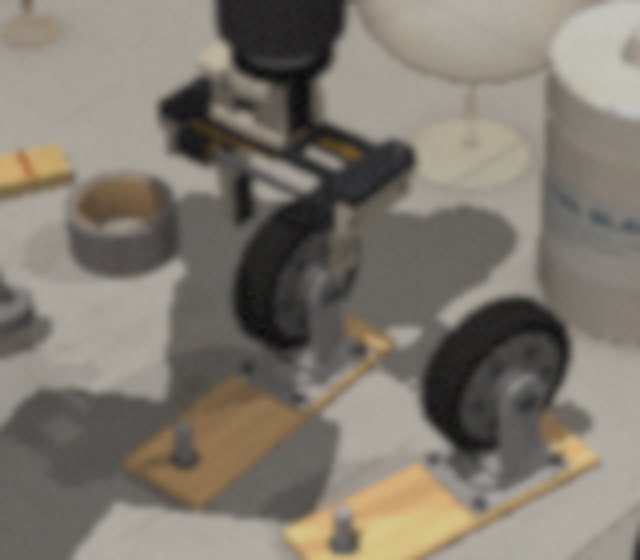

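The gripper straddles the left wheel: tyre at crop (300,280), with one finger on each side. I'll ease left.

```bash
python3 -m pendant '[[[0,-8,0],[0,0,0],1],[[0,-8,0],[0,0,0],1],[[0,-5,0],[0,0,0],1],[[0,-2,0],[0,0,0],1],[[0,0,0],[0,0,0],1]]'; python3 -c "
from h import *
st()"
python3 -m pendant '[[[0,-1,0],[0,0,0],1],[[0,-1,0],[0,0,0],1]]'; python3 -c "
from h import *
st()"
```

```text
time_s: 4.03
position: [573.5, 212.0, 209.1]
tool_rot: [0.0, 0.998, 0.058, -0.0]
ft_force: [-0.1, -0.2, 0.6]
opening: 87.7
t 4.03 pos [573.5 212.  209.1] yaw 6.69 F [-0.11 -0.19  0.56] Ftool [-0.13  0.17 -0.56] open 87.7 z [-0. -0. -1.] q [ 0.67  0.32 -0.25  0.   -1.01  1.01]
time_s: 4.28
position: [573.3, 213.7, 209.2]
tool_rot: [0.0, 0.998, 0.058, -0.0]
ft_force: [1.2, -0.3, -0.4]
opening: 87.7
t 4.28 pos [573.3 213.7 209.2] yaw 6.66 F [ 1.22 -0.33 -0.4 ] Ftool [1.18 0.47 0.4 ] open 87.7 z [-0.e+00 -1.e-04 -1.e+00] q [ 0.68  0.32 -0.24  0.   -1.01  1.01]
```

```bash
for i in 1; do python3 -m pendant '[[[0,-1,0],[0,0,0],1],[[0,0,0],[0,0,0],1]]' >/dev/null; python3 -c "
from h import *
st()"
done; python3 -m pendant '[[[0,-1,0],[0,0,0],1],[[0,0,0],[0,0,0],1]]' >/dev/null; python3 -c "
from h import *
st()"
```

```text
t 4.53 pos [573.2 214.6 209.2] yaw 6.68 F [ 0.81 -2.31  0.86] Ftool [ 0.54  2.39 -0.86] open 87.4 z [-0.e+00 -5.e-04 -1.e+00] q [ 0.68  0.32 -0.24  0.   -1.01  1.01]
t 4.78 pos [573.1 215.6 209.4] yaw 6.68 F [ 0.1  -2.63  1.8 ] Ftool [-0.21  2.63 -1.8 ] open 87.6 z [ 1.e-04 -4.e-04 -1.e+00] q [ 0.68  0.32 -0.24  0.   -1.01  1.01]
```

```bash
python3 -m pendant '[[[0,-1,0],[0,0,0],1],[[0,0,0],[0,0,0],1]]' >/dev/null; python3 -c "
from h import *
st()"
```

```text
t 5.03 pos [573.  216.8 209.3] yaw 6.68 F [ 0.91 -3.33  2.98] Ftool [ 0.52  3.42 -2.98] open 88.1 z [ 2.e-04  0.e+00 -1.e+00] q [ 0.68  0.32 -0.24  0.   -1.01  1.01]
```

```bash
python3 -m pendant '[[[0,-1,0],[0,0,0],1],[[0,0,0],[0,0,0],1]]' >/dev/null; python3 -c "
from h import *
st()"
```

```text
t 5.28 pos [572.9 217.9 209.2] yaw 6.68 F [ 1.62 -3.26  3.33] Ftool [ 1.23  3.42 -3.33] open 87.5 z [ 2.e-04  1.e-04 -1.e+00] q [ 0.68  0.32 -0.24  0.   -1.01  1.01]
```

```bash
python3 -m pendant '[[[0,-1,0],[0,0,0],1],[[0,0,0],[0,0,0],1]]' >/dev/null; python3 -c "
from h import *
st()"
```

```text
t 5.53 pos [572.8 218.8 209.3] yaw 6.68 F [ 0.3  -4.19  2.46] Ftool [-0.19  4.2  -2.46] open 87.7 z [ 2.e-04 -0.e+00 -1.e+00] q [ 0.68  0.32 -0.24  0.   -1.01  1.  ]
```

```bash
python3 -m pendant '[[[0,-1,0],[0,0,0],1],[[0,0,0],[0,0,0],1]]' >/dev/null; python3 -c "
from h import *
st()"
```

```text
t 5.78 pos [572.7 219.4 209.3] yaw 6.68 F [ 0.88 -4.77  4.16] Ftool [ 0.32  4.84 -4.15] open 88.0 z [-0.e+00 -8.e-04 -1.e+00] q [ 0.68  0.32 -0.24  0.   -1.01  1.  ]
```

```bash
python3 -m pendant '[[[0,-1,0],[0,0,0],1],[[0,0,0],[0,0,0],1]]' >/dev/null; python3 -c "
from h import *
st()
s=vision.camera('scene');crop(s,'s3',230,100,390,240,4)"
```

```text
t 6.03 pos [572.5 219.9 209.3] yaw 6.68 F [ 2.64 -7.03  4.61] Ftool [ 1.8  7.3 -4.6] open 87.8 z [-3.0e-04 -1.6e-03 -1.0e+00] q [ 0.69  0.32 -0.24  0.   -1.01  1.  ]
```

View pics/s3.png

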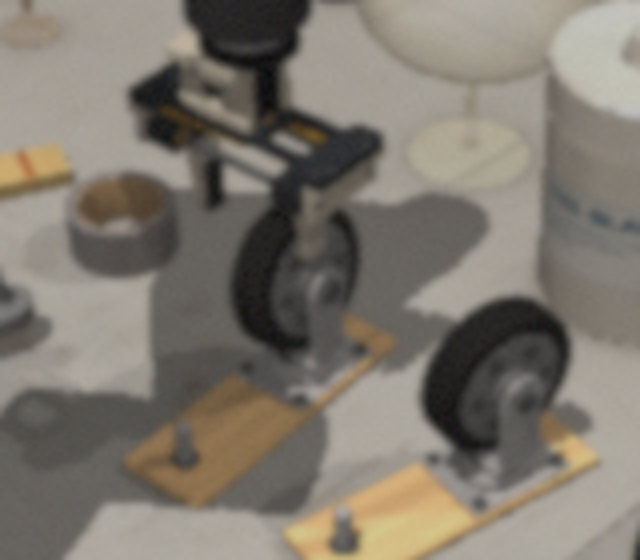

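The tyre slid about 5.5 mm at only 2.5–4 N, then firmed up, so the left wheel behaves as the worn one. I'll press lightly against the left stop for a moment.

```bash
python3 -m pendant '[[[0,-0.7,0],[0,0,0],1],[[0,0,0],[0,0,0],1],[[0,0,0],[0,0,0],1],[[0,0,0],[0,0,0],1]]' >/dev/null; python3 -c "
from h import *
st()"; python3 -m pendant '[[[0,0,0],[0,0,0],1],[[0,0,0],[0,0,0],1]]' >/dev/null; python3 -c "
from h import *
st()"
```

```text
t 6.58 pos [572.5 220.2 209.3] yaw 6.67 F [ 1.14 -9.24  4.91] Ftool [ 0.06  9.32 -4.89] open 87.5 z [-4.0e-04 -2.1e-03 -1.0e+00] q [ 0.69  0.32 -0.24  0.   -1.01  1.  ]
t 6.83 pos [572.4 220.2 209.3] yaw 6.67 F [ 0.9  -8.14  5.07] Ftool [-0.05  8.2  -5.05] open 87.6 z [-5.0e-04 -2.1e-03 -1.0e+00] q [ 0.69  0.32 -0.24  0.   -1.01  1.  ]
```

```bash
python3 -m pendant '[[[0,3,0],[0,0,0],1],[[0,7,0],[0,0,0],1],[[0,8,0],[0,0,0],1],[[0,8,0],[0,0,0],1],[[0,0,0],[0,0,0],1]]' >/dev/null; python3 -c "
from h import *
st()
s=vision.camera('scene');crop(s,'s4',230,100,390,240,4);t=vision.camera('top');crop(t,'t4',230,120,340,240,4)"
```

```text
t 7.45 pos [575.5 195.1 209.1] yaw 6.63 F [-0.15  0.12 -0.64] Ftool [-0.13 -0.14  0.64] open 87.2 z [-0.e+00  2.e-04 -1.e+00] q [ 0.65  0.31 -0.25 -0.   -1.    1.04]
```

View pics/s4.png

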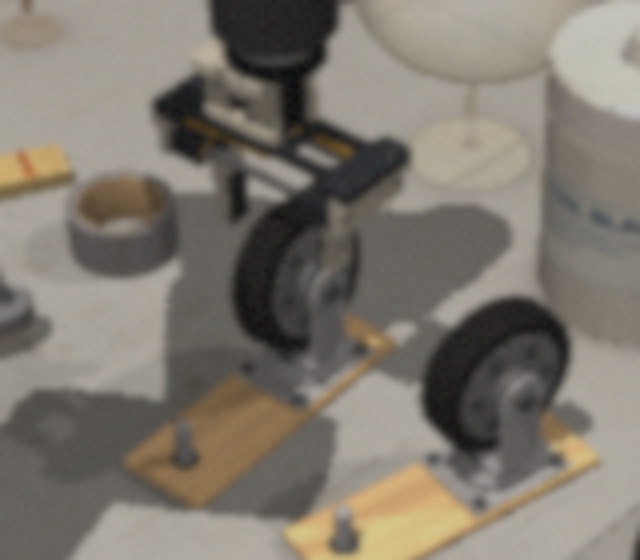

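The tyre still looks leaned left, and the fingers are clear. Now to the right.

```bash
python3 -m pendant '[[[0,8,0],[0,0,0],1],[[0,8,0],[0,0,0],1],[[0,7,0],[0,0,0],1],[[0,3,0],[0,0,0],1],[[0,0,0],[0,0,0],1]]' >/dev/null; python3 -c "
from h import *
st()"
```

```text
t 8.18 pos [578.5 169.5 209.2] yaw 6.65 F [-0.14  0.13 -0.19] Ftool [-0.12 -0.14  0.19] open 87.5 z [ 1.e-04  1.e-04 -1.e+00] q [ 0.61  0.31 -0.26 -0.   -1.    1.08]
```

```bash
python3 -m pendant '[[[0,1.5,0],[0,0,0],1],[[0,0,0],[0,0,0],1]]' >/dev/null; python3 -c "
from h import *
st()"
```

```text
t 8.43 pos [578.6 168.4 209.2] yaw 6.68 F [ 0.52 -0.27  0.51] Ftool [ 0.48  0.33 -0.51] open 87.7 z [ 0.  0. -1.] q [ 0.61  0.31 -0.27 -0.   -1.    1.08]
```

```bash
python3 -m pendant '[[[0,1.5,0],[0,0,0],1],[[0,0,0],[0,0,0],1]]' >/dev/null; python3 -c "
from h import *
st()"
```

```text
t 8.68 pos [578.9 167.1 209.3] yaw 6.69 F [-0.88  1.78  0.01] Ftool [-0.67 -1.87 -0.01] open 87.1 z [ 3.e-04  4.e-04 -1.e+00] q [ 0.6   0.31 -0.27 -0.   -1.    1.08]
```

```bash
python3 -m pendant '[[[0,1.5,0],[0,0,0],1],[[0,0,0],[0,0,0],1]]' >/dev/null; python3 -c "
from h import *
st()"
```

```text
t 8.93 pos [579.1 165.4 209.3] yaw 6.68 F [-0.75  1.29  1.6 ] Ftool [-0.6  -1.37 -1.6 ] open 87.4 z [ 4.e-04  2.e-04 -1.e+00] q [ 0.6   0.31 -0.27  0.   -1.    1.08]
```

```bash
python3 -m pendant '[[[0,1.5,0],[0,0,0],1],[[0,0,0],[0,0,0],1]]' >/dev/null; python3 -c "
from h import *
st()"
```

```text
t 9.18 pos [579.3 163.8 209.2] yaw 6.67 F [0.   1.36 0.95] Ftool [ 0.16 -1.35 -0.95] open 87.6 z [ 2.e-04  1.e-04 -1.e+00] q [ 0.6   0.31 -0.27  0.   -1.    1.09]
```

Contact came early, at y≈167, so the wheel did stay leaning left. It is moving at about 1.4 N. Expected stop is near y≈155.

```bash
python3 -m pendant '[[[0,1.5,0],[0,0,0],1],[[0,1.5,0],[0,0,0],1],[[0,0,0],[0,0,0],1]]' >/dev/null; python3 -c "
from h import *
st()"
```

```text
t 9.55 pos [579.5 160.7 209.1] yaw 6.67 F [-0.4   0.59  0.96] Ftool [-0.33 -0.63 -0.96] open 87.4 z [-1.e-04 -1.e-04 -1.e+00] q [ 0.6   0.3  -0.27  0.   -1.    1.09]
```

```bash
python3 -m pendant '[[[0,1.5,0],[0,0,0],1],[[0,1,0],[0,0,0],1],[[0,0,0],[0,0,0],1]]' >/dev/null; python3 -c "
from h import *
st()"
```

```text
t 9.93 pos [579.9 158.6 209.4] yaw 6.68 F [-0.23  2.72  2.63] Ftool [ 0.09 -2.73 -2.63] open 87.8 z [ 5.e-04  4.e-04 -1.e+00] q [ 0.59  0.3  -0.27 -0.   -1.    1.1 ]
```

```bash
python3 -m pendant '[[[0,1,0],[0,0,0],1],[[0,0,0],[0,0,0],1]]' >/dev/null; python3 -c "
from h import *
st()"
```

```text
t 10.18 pos [580.1 157.5 209.3] yaw 6.68 F [-0.22  4.05  3.32] Ftool [ 0.26 -4.04 -3.32] open 87.6 z [ 5.e-04  2.e-04 -1.e+00] q [ 0.59  0.3  -0.27  0.   -1.    1.1 ]
```

```bash
python3 -m pendant '[[[0,1,0],[0,0,0],1],[[0,0,0],[0,0,0],1]]' >/dev/null; python3 -c "
from h import *
st()"
```

```text
t 10.43 pos [580.2 156.4 209.3] yaw 6.68 F [-0.31  2.59  4.87] Ftool [-0.01 -2.6  -4.87] open 87.5 z [ 3.e-04  1.e-04 -1.e+00] q [ 0.59  0.3  -0.27  0.   -1.    1.1 ]
```

```bash
python3 -m pendant '[[[0,1,0],[0,0,0],1],[[0,0,0],[0,0,0],1]]' >/dev/null; python3 -c "
from h import *
st()"
```

```text
t 10.68 pos [580.2 155.7 209.3] yaw 6.68 F [-1.37  4.48  4.39] Ftool [-0.84 -4.61 -4.39] open 87.4 z [ 4.e-04  6.e-04 -1.e+00] q [ 0.59  0.3  -0.27 -0.   -1.    1.1 ]
```

```bash
python3 -m pendant '[[[0,1,0],[0,0,0],1],[[0,0,0],[0,0,0],1]]' >/dev/null; python3 -c "
from h import *
st()"
```

```text
t 10.93 pos [580.4 155.2 209.3] yaw 6.68 F [-1.76  7.37  3.91] Ftool [-0.88 -7.53 -3.9 ] open 87.4 z [ 6.0e-04  1.3e-03 -1.0e+00] q [ 0.59  0.3  -0.27 -0.   -1.    1.1 ]
```

Right stop reached: force is rising at y≈155, after about 11–12 mm of total travel. I'll hold lightly, then back off and rise.

```bash
python3 -m pendant '[[[0,0.7,0],[0,0,0],1],[[0,0,0],[0,0,0],1],[[0,0,0],[0,0,0],1],[[0,0,0],[0,0,0],1],[[0,0,0],[0,0,0],1],[[0,0,0],[0,0,0],1]]' >/dev/null; python3 -c "
from h import *
st()"
python3 -m pendant '[[[0,-2,0],[0,0,0],1],[[0,-6,0],[0,0,0],1],[[0,-8,0],[0,0,0],1],[[0,-6,0],[0,0,0],1],[[0,0,0],[0,0,0],1]]' >/dev/null; python3 -c "
from h import *
st([575,184,300])
"
```

```text
t 11.68 pos [580.4 154.8 209.4] yaw 6.69 F [-2.87  8.33  4.24] Ftool [-1.88 -8.61 -4.23] open 87.5 z [ 7.0e-04  1.7e-03 -1.0e+00] q [ 0.59  0.3  -0.27 -0.   -1.    1.1 ]
t 12.3 pos [577.6 175.9 208.9] yaw 6.71 F [-0.51  0.36  0.31] Ftool [-0.46 -0.42 -0.31] open 87.8 z [-4.e-04 -4.e-04 -1.e+00] q [ 0.62  0.31 -0.26  0.   -1.    1.07]
shift tool [ -1.7  -8.3 -91.1]
```

```bash
python3 -m pendant '[[[0,0,-15],[0,0,0],1],[[0,0,-25],[0,0,0],1],[[0,0,-25],[0,0,0],1],[[0,0,-25],[0,0,0],1],[[-10,34,0],[0,0,0],1],[[-10,34,0],[0,0,0],1],[[-10,34,0],[0,0,0],1],[[-10,34,0],[0,0,0],1],[[-10,34,0],[0,0,0],1],[[-10,34,0],[0,0,0],1],[[-10,34,0],[0,0,0],1],[[-10,34,0],[0,0,0],1],[[-10,34,0],[0,0,0],1],[[-10,34,0],[0,0,0],1],[[-10,34,0],[0,0,0],1],[[-10,34,0],[0,0,0],1],[[-10,34,0],[0,0,0],1],[[-10,34,0],[0,0,0],1],[[-10,34,0],[0,0,0],1],[[-10,34,0],[0,0,0],1]]' 
python3 - <<'E'
from h import *
st([478,-391,70])
t=vision.camera("top"); s=vision.camera("scene")
crop(t,"t5",230,120,480,250,3);crop(s,"s5",230,100,450,340,2.4)
print("brush/tape",ray(t,(205,238),60),ray(t,(204,180),48),"lamp",ray(t,(600,165),500))
E
```

```text
time_s: 14.8
position: [481.7, -384.7, 300.5]
tool_rot: [0.0, 0.998, 0.058, 0.001]
ft_force: [0.3, 0.1, -0.0]
opening: 87.7
t 14.8 pos [ 481.7 -384.7  300.5] yaw 6.67 F [ 0.32  0.12 -0.03] Ftool [ 0.33 -0.08  0.03] open 87.7 z [ 1.1e-03 -7.0e-04 -1.0e+00] q [-0.36  0.26 -0.11  0.   -1.2   2.04]
shift tool [ -4.6   5.6 230.5]
brush/tape [391.07119862 411.02124005  60.        ] [588.77327649 426.45221813  48.        ] lamp [ 494.08664359 -623.51199308  500.        ]
```

View pics/t5.png

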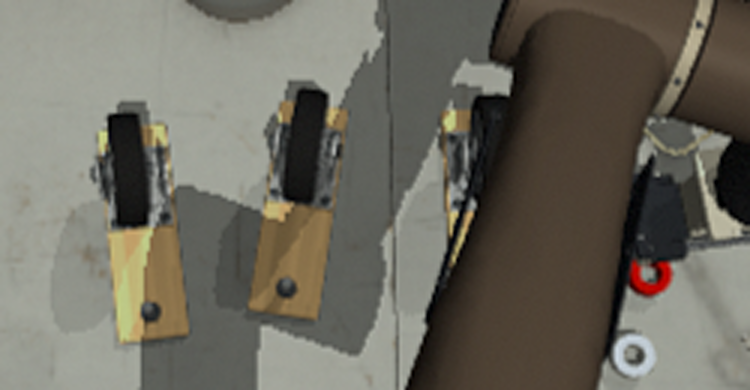

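View pics/s5.png

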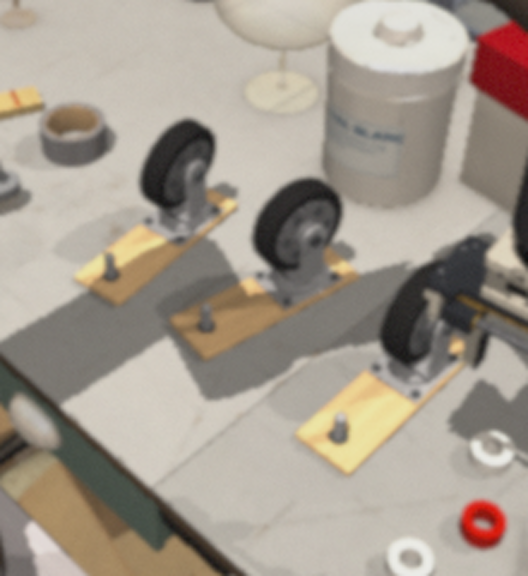

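The left wheel now leans right: its tyre in the top crop (127,170) has shifted right. The red ring at (650,277) is clear of the fingers. I'll descend in stages.

```bash
python3 -m pendant '[[[-4,5,10],[0,0,0],1],[[0,0,40],[0,0,0],1],[[0,0,40],[0,0,0],1],[[0,0,40],[0,0,0],1],[[0,0,30],[0,0,0],1],[[0,0,20],[0,0,0],1],[[0,0,0],[0,0,0],1]]' 
python3 - <<'E'
from h import *
st([478,-391,70])
t=vision.camera("top"); s=vision.camera("scene")
crop(t,"t6",400,170,490,260,6);crop(s,"s6",380,240,490,360,5)
E
```

```text
time_s: 15.78
position: [477.8, -387.7, 117.6]
tool_rot: [-0.001, 0.998, 0.059, -0.002]
ft_force: [-0.0, -0.1, 0.8]
opening: 87.6
t 15.78 pos [ 477.8 -387.7  117.6] yaw 6.72 F [-0.02 -0.13  0.79] Ftool [-0.04  0.12 -0.79] open 87.6 z [-0.0031  0.0015 -1.    ] q [-0.36  0.42 -0.33 -0.   -0.82  2.05]
shift tool [-0.   3.4 47.6]
```

View pics/s6.png

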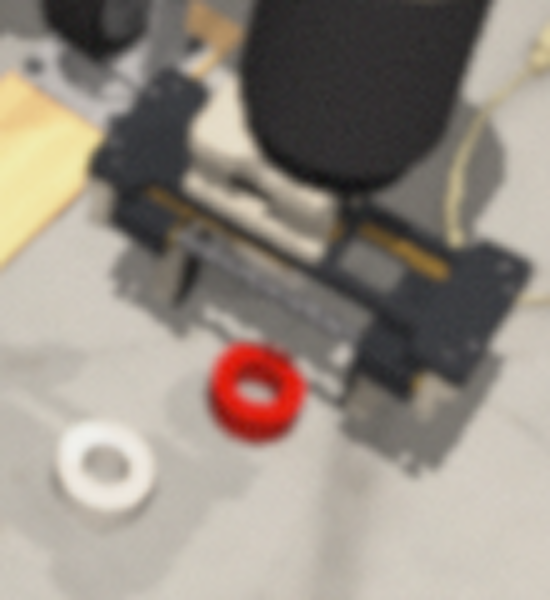

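```bash
python3 -m pendant '[[[0,3,10],[0,0,0],1],[[0,0,15],[0,0,0],1],[[0,0,12],[0,0,0],1],[[0,0,8],[0,0,0],1],[[0,0,1],[0,0,0],1],[[0,0,0],[0,0,0],1]]' >/dev/null; python3 -c "
from h import *
st([478,-391,70])"
```

```text
t 16.62 pos [ 479.2 -391.8   73.2] yaw 6.68 F [-0.41  0.19  0.31] Ftool [-0.38 -0.24 -0.31] open 87.2 z [ 1.e-04 -1.e-04 -1.e+00] q [-0.37  0.48 -0.36  0.   -0.73  2.06]
shift tool [-1.1 -0.9  3.2]
```

```bash
python3 -m pendant '[[[-1,0,2],[0,0,0],1],[[0,0,0],[0,0,0],0.7],[[0,0,0],[0,0,0],0.5],[[0,0,0],[0,0,0],0.4],[[0,0,0],[0,0,0],0.4],[[0,0,0],[0,0,0],0.4],[[0,0,0],[0,0,0],0.4],[[0,0,0],[0,0,0],0.4]]' 12; python3 -c "
from h import *
st([478,-391,70])"
```

```text
time_s: 17.62
position: [478.1, -391.8, 71.2]
tool_rot: [0.0, 0.998, 0.058, 0.0]
ft_force: [-0.2, -0.2, 0.9]
opening: 46.7
t 17.62 pos [ 478.1 -391.8   71.2] yaw 6.68 F [-0.24 -0.22  0.88] Ftool [-0.26  0.2  -0.88] open 46.7 z [ 0. -0. -1.] q [-0.37  0.49 -0.36  0.   -0.72  2.06]
shift tool [ 0.  -0.9  1.2]
```

```bash
python3 -m pendant '[[[0,0,-10],[0,0,0],0.4],[[0,0,-30],[0,0,0],0.4],[[0,0,-40],[0,0,0],0.4],[[0,0,-30],[0,0,0],0.4],[[0,0,0],[0,0,0],0.4]]'; python3 - <<'E'
from h import *
st()
t=vision.camera("top"); s=vision.camera("scene")
crop(t,"t7",400,150,490,250,6);crop(s,"s7",380,220,490,340,5)
P=bot.read_state()["position"]
c=P-[0,0,47+0]  # grasp point
for n,cc in(("top",t),("scene",s)):
    h=cv2.cvtColor(cc["image"],cv2.COLOR_RGB2HSV)
    m=cv2.inRange(h,(0,120,60),(8,255,255))|cv2.inRange(h,(172,120,60),(180,255,255))
    m[:, :400]=0; m[:150]=0; m[340:]=0; m[:,490:]=0
    M=cv2.moments(m,True); uv=np.array((M["m10"],M["m01"]))/max(M["m00"],1)
    print(n,M["m00"],uv,"pred ring c",proj(cc,P-[0,0,57]), ray(cc,uv,P[2]-57) if M["m00"] else "")
E
```

```text
time_s: 18.25
position: [479.4, -392.5, 184.8]
tool_rot: [0.001, 0.998, 0.058, 0.003]
ft_force: [0.9, 0.5, -0.7]
opening: 47.0
t 18.25 pos [ 479.4 -392.5  184.8] yaw 6.7 F [ 0.88  0.53 -0.7 ] Ftool [ 0.93 -0.43  0.7 ] open 47.0 z [ 0.0053 -0.0026 -1.    ] q [-0.37  0.35 -0.26  0.   -0.95  2.06]
top 0.0 [0. 0.] pred ring c [455.94065374 204.6611028 ] 
scene 320.0 [438.415625 292.853125] pred ring c [439.07821641 292.00340941] [ 474.83194576 -392.00891342  124.69676654]
```

View pics/s7.png

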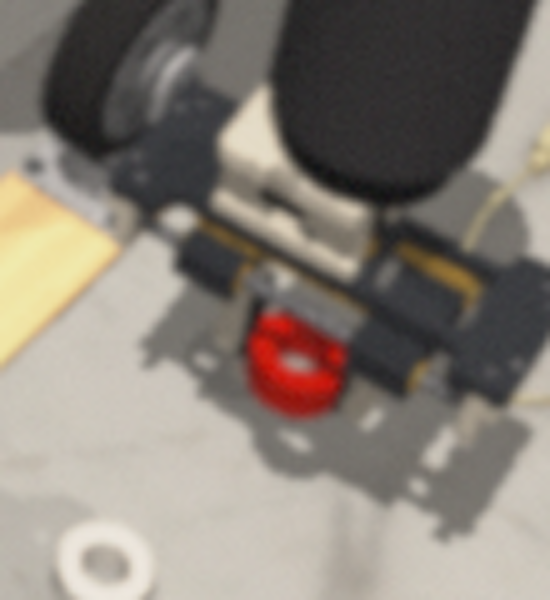

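View pics/t7.png

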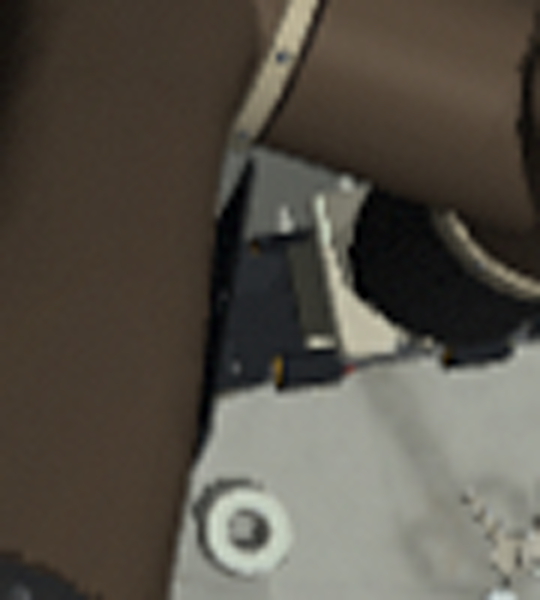

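The ring is held level between the pads at crop (298,365). Refining post L now.

```bash
python3 - <<'E'
from h import *
t=vision.camera("top"); s=vision.camera("scene")
crop(t,"t8",260,180,300,235,10);crop(s,"s8",255,190,300,235,12)
for n,c in(("top",t),("scene",s)):
    h=cv2.cvtColor(c["image"],cv2.COLOR_RGB2HSV)
    x0,y0,x1,y1=(255,170,300,240) if n=="top" else (255,180,335,230)
    m=np.zeros(h.shape[:2],np.uint8); m[y0:y1,x0:x1]=cv2.inRange(h,(12,70,60),(30,255,255))[y0:y1,x0:x1]
    k=max(cv2.findContours(m,cv2.RETR_EXTERNAL,cv2.CHAIN_APPROX_NONE)[0],key=cv2.contourArea)
    P=np.array([ray(c,p[0],12)[:2] for p in k],np.float32); print(n,cv2.minAreaRect(P),cv2.boxPoints(cv2.minAreaRect(P)).round(1).tolist())
for X in ([440.5,171,50],[440.5,171,12]): print(proj(t,X),proj(s,X))
E
python3 -c "
import cv2,numpy as np
a=cv2.imread('pics/t8.png');b=cv2.imread('pics/s8.png')
b=cv2.resize(b,(int(b.shape[1]*380/540),380));a=cv2.resize(a,(400,550))
o=np.zeros((550,a.shape[1]+b.shape[1],3),np.uint8);o[:550,:400]=a;o[:380,400:]=b;cv2.imwrite('pics/j8.png',o);print(o.shape)"
```

```text
top ((498.9339599609375, 179.3748321533203), (175.82566833496094, 79.56646728515625), 6.596248149871826) [[407.0, 208.8000030517578], [416.20001220703125, 129.8000030517578], [590.7999877929688, 150.0], [581.7000122070312, 229.0]]
scene ((532.6167602539062, 178.70355224609375), (256.043701171875, 86.36976623535156), 7.498033046722412) [[400.1000061035156, 204.8000030517578], [411.29998779296875, 119.19999694824219], [665.2000122070312, 152.60000610351562], [653.9000244140625, 238.1999969482422]]
[279.36411488 222.48479041] [274.78490663 205.82048557]
[280.5119087  224.26498283] [275.66715651 214.57458629]
(550, 780, 3)
```

View pics/j8.png

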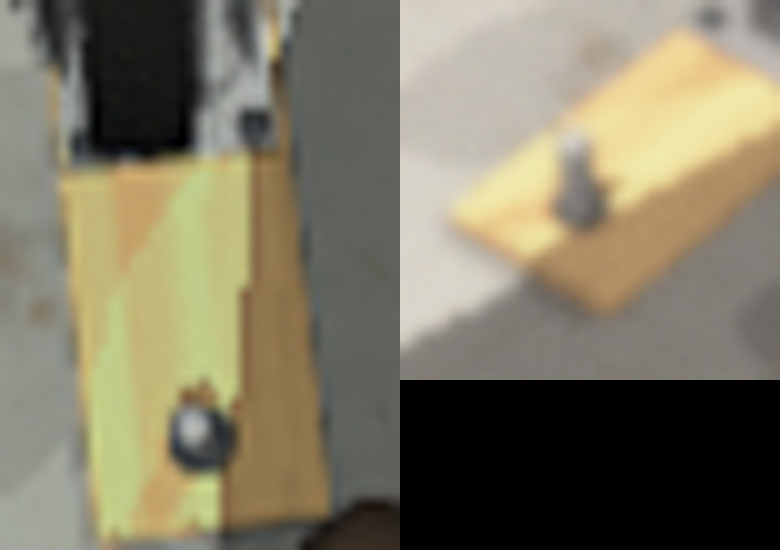

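```bash
python3 -m pendant '[[[0,0,-28],[0,0,0],0.4],[[0,0,-28],[0,0,0],0.4],[[1.5,-20,0],[0,0,0],0.4],[[1.5,-34,0],[0,0,0],0.4],[[1.5,-34,0],[0,0,0],0.4],[[1.5,-34,0],[0,0,0],0.4],[[1.5,-34,0],[0,0,0],0.4],[[1.5,-34,0],[0,0,0],0.4],[[1.5,-34,0],[0,0,0],0.4],[[1.5,-34,0],[0,0,0],0.4],[[1.5,-34,0],[0,0,0],0.4],[[1.5,-34,0],[0,0,0],0.4],[[1.5,-34,0],[0,0,0],0.4],[[1.5,-34,0],[0,0,0],0.4],[[1.5,-34,0],[0,0,0],0.4],[[1.5,-34,0],[0,0,0],0.4],[[1.5,-34,0],[0,0,0],0.4],[[1.5,-34,0],[0,0,0],0.4],[[1.5,-22,0],[0,0,0],0.4],[[0,0,0],[0,0,0],0.4]]' ;python3 -c "
from h import *
st([440.5,170.5,83])"
```

```text
time_s: 20.95
position: [438.2, 160.3, 235.8]
tool_rot: [0.001, 0.998, 0.059, -0.001]
ft_force: [0.4, -0.2, -0.1]
opening: 46.9
t 20.95 pos [438.2 160.3 235.8] yaw 6.8 F [ 0.36 -0.18 -0.14] Ftool [0.34 0.22 0.14] open 46.9 z [-0.0019 -0.0013 -1.    ] q [ 0.77  0.06 -0.51 -0.   -1.    0.92]
shift tool [  3.8 -10.  152.8]
```

```bash
python3 -m pendant '[[[3.5,-9,10],[0,0,0],0.4],[[0,0,30],[0,0,0],0.4],[[0,0,30],[0,0,0],0.4],[[0,0,20],[0,0,0],0.4],[[0,0,10],[0,0,0],0.4],[[0,0,0],[0,0,0],0.4],[[0,0,0],[0,0,0],0.4]]' >/dev/null;python3 - <<'E'
from h import *
st([440.5,170.5,83])
t=vision.camera("top"); s=vision.camera("scene")
crop(s,"s9",235,160,335,250,8);crop(t,"t9",240,160,330,260,6)
E
```

```text
t 21.82 pos [442.  168.9 137.7] yaw 6.67 F [ 0.68  0.12 -0.05] Ftool [ 0.69 -0.04  0.05] open 47.0 z [ 8.e-04  5.e-04 -1.e+00] q [ 0.78  0.19 -0.63  0.   -0.75  0.9 ]
shift tool [-1.4 -1.8 54.7]
```

View pics/s9.png

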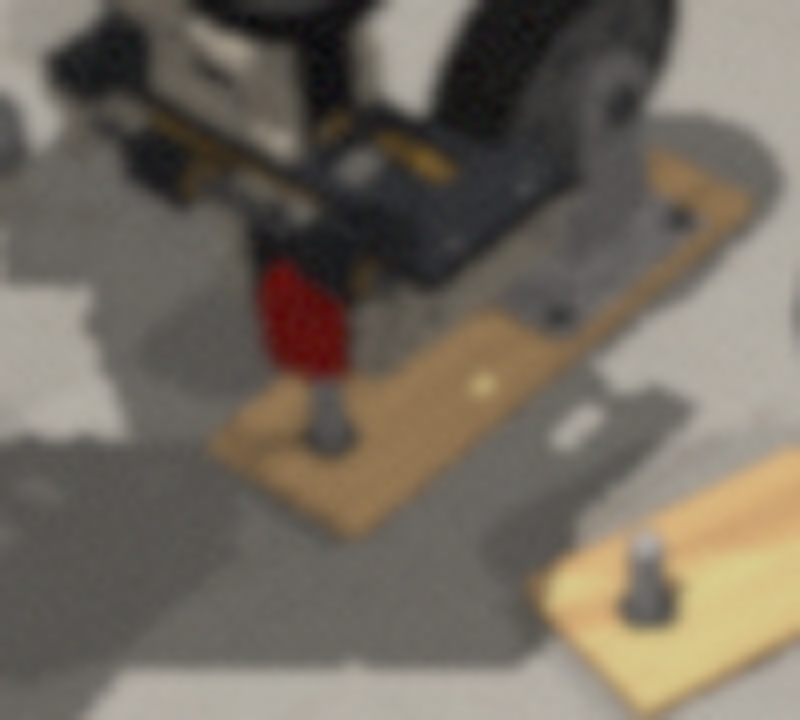

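View pics/t9.png

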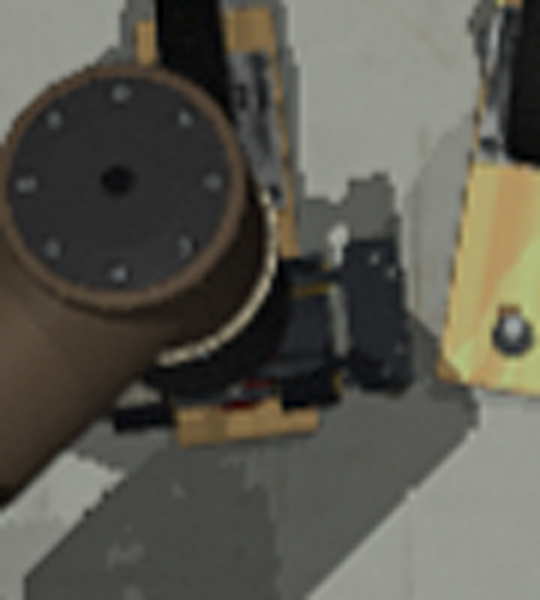

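```bash
python3 -m pendant '[[[-1,-1.5,4],[0,0,0],0.4],[[0,0,5],[0,0,0],0.4],[[0,0,4],[0,0,0],0.4],[[0,0,0],[0,0,0],0.4]]' >/dev/null;python3 -c "
from h import *
st([440.5,170.5,83])"; python3 -m pendant '[[[0,0,3],[0,0,0],0.4],[[0,0,3],[0,0,0],0.4],[[0,0,0],[0,0,0],0.4]]' >/dev/null;python3 -c "
from h import *
st([440.5,170.5,83])"
```

```text
t 22.43 pos [440.3 169.9 123.7] yaw 6.68 F [-0.03 -0.21  0.48] Ftool [-0.06  0.2  -0.48] open 46.8 z [-7.e-04 -6.e-04 -1.e+00] q [ 0.79  0.21 -0.64 -0.   -0.71  0.9 ]
shift tool [ 0.3 -0.6 40.7]
t 22.8 pos [440.4 170.  117.9] yaw 6.67 F [-0.3   0.35 -0.27] Ftool [-0.26 -0.39  0.27] open 47.1 z [-4.e-04 -3.e-04 -1.e+00] q [ 0.79  0.22 -0.65 -0.   -0.7   0.9 ]
shift tool [ 0.2 -0.5 34.9]
```

The ring bottom is below the post top with no contact force, so it is threaded. Continuing down.

```bash
python3 -m pendant '[[[0,0,6],[0,0,0],0.4],[[0,0,8],[0,0,0],0.4],[[0,0,8],[0,0,0],0.4],[[0,0,7],[0,0,0],0.4],[[0,0,2],[0,0,0],0.4],[[0,0,0],[0,0,0],0.4]]' >/dev/null;python3 -c "
from h import *
st([440.5,170.5,83])"; python3 -m pendant '[[[0,0,1.5],[0,0,0],0.4],[[0,0,0],[0,0,0],0.4]]' >/dev/null;python3 -c "
from h import *
st([440.5,170.5,83])"
```

```text
t 23.55 pos [440.5 170.1  87. ] yaw 6.68 F [ 0.6  -0.33 -0.09] Ftool [0.55 0.4  0.09] open 46.7 z [-3.e-04 -3.e-04 -1.e+00] q [ 0.79  0.28 -0.68  0.   -0.62  0.9 ]
shift tool [ 0.1 -0.4  4. ]
t 23.8 pos [440.5 170.1  85.8] yaw 6.68 F [-0.45 -0.63 -0.93] Ftool [-0.52  0.57  0.92] open 46.8 z [ 2.e-04  2.e-04 -1.e+00] q [ 0.79  0.28 -0.68  0.   -0.61  0.9 ]
shift tool [ 0.  -0.4  2.8]
```

```bash
python3 -m pendant '[[[0,0,1],[0,0,0],0.4],[[0,0,1],[0,0,0],0.4],[[0,0,0],[0,0,0],0.4]]' >/dev/null;python3 -c "
from h import *
st([440.5,170.5,83])"; python3 -m pendant '[[[0,0,0],[0,0,0],0.58],[[0,0,0],[0,0,0],0.65],[[0,0,0],[0,0,0],0.7],[[0,0,0],[0,0,0],0.75],[[0,0,0],[0,0,0],0.75]]' >/dev/null;python3 -c "
from h import *
st()"
```

```text
t 24.18 pos [440.4 170.   83.6] yaw 6.67 F [-0.83 -0.52  0.64] Ftool [-0.88  0.42 -0.64] open 47.0 z [-1.e-04 -1.e-04 -1.e+00] q [ 0.79  0.28 -0.68 -0.   -0.61  0.9 ]
shift tool [ 0.1 -0.4  0.6]
t 24.8 pos [440.5 170.1  83.7] yaw 6.68 F [ 0.51 -0.23  1.58] Ftool [ 0.48  0.28 -1.58] open 65.6 z [ 0.  0. -1.] q [ 0.79  0.28 -0.68 -0.   -0.61  0.9 ]
```

Released. I'll go straight up to z≈260, then look.

```bash
python3 -m pendant '[[[0,0,-5],[0,0,0],0.75],[[0,0,-12],[0,0,0],0.75],[[0,0,-20],[0,0,0],0.75],[[0,0,-30],[0,0,0],0.75],[[0,0,-40],[0,0,0],0.75],[[0,0,-40],[0,0,0],0.75],[[0,0,-30],[0,0,0],0.75],[[0,20,0],[0,0,0],0.75],[[0,35,0],[0,0,0],0.75],[[0,35,0],[0,0,0],0.75],[[0,35,0],[0,0,0],0.75],[[0,35,0],[0,0,0],0.75],[[0,35,0],[0,0,0],0.75],[[0,35,0],[0,0,0],0.75],[[0,35,0],[0,0,0],0.75],[[0,35,0],[0,0,0],0.75],[[0,20,0],[0,0,0],0.75],[[0,0,0],[0,0,0],0.75]]' ;python3 - <<'E'
from h import *
st()
t=vision.camera("top"); s=vision.camera("scene")
crop(s,"s10",190,130,350,250,5);crop(t,"t10",180,140,300,255,5)
E
```

```text
time_s: 27.05
position: [476.9, -149.2, 260.2]
tool_rot: [-0.0, 0.998, 0.057, -0.001]
ft_force: [0.7, -0.2, -0.2]
opening: 65.8
t 27.05 pos [ 476.9 -149.2  260.2] yaw 6.53 F [ 0.67 -0.16 -0.15] Ftool [0.65 0.24 0.15] open 65.8 z [-0.0012  0.     -1.    ] q [ 0.09  0.09 -0.41 -0.   -1.07  1.59]
```

View pics/s10.png

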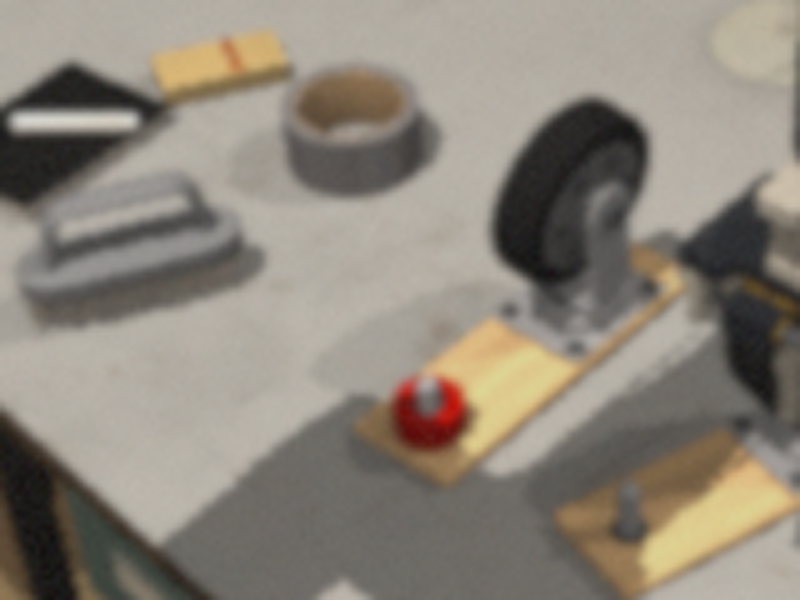

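View pics/t10.png

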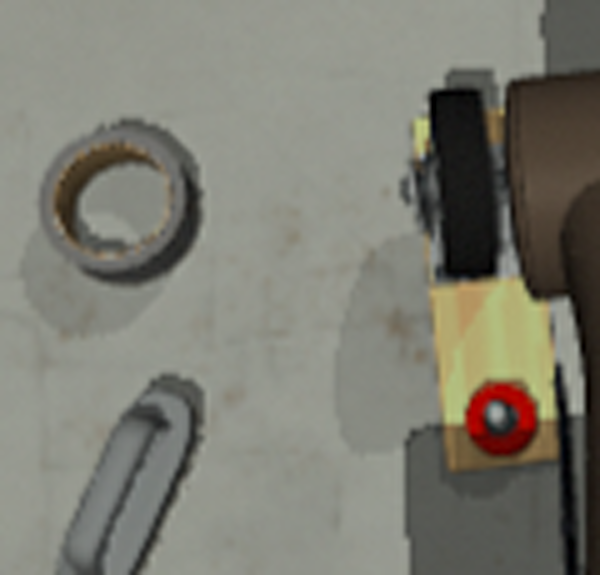

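The ring sits round the post at scene crop (430,410) and top crop (501,417), flat on the base. The tyre leans right in the top crop (465,185). The brush and tape look unmoved, and the arm is clear.

```bash
python3 -m pendant '[[[0,0,0],[0,0,0],0.75],[[0,0,0],[0,0,0],0.75]]'; python3 -c "
from cell import bot
print(bot.sign_off())"
```

```text
time_s: 27.4
position: [477.6, -147.2, 260.8]
tool_rot: [-0.0, 0.998, 0.059, 0.0]
ft_force: [0.1, -0.5, 0.6]
opening: 65.6
the job is handed in; nothing more can be done
None
```

The worn wheel is the left-hand one of the three. It is leaning right with the red ring down over its post, and I handed the job in at 27.4 s.

- **Finding it:** I held the open gripper astride the tyre and pushed with one finger at a time. It slid about 5.5 mm at 2–4 N before firming up, and it stayed leaning when I let go. That settled it on the first wheel, so I did not test the other two.
- **Stops:** I pressed it against the left stop at about 8–9 N for roughly 0.5 s. I then moved it across about 11–12 mm of travel and pressed the right stop at about 8 N for roughly 0.75 s.
- **Ring:** it went down over the post with about 1 N or less of measured force. I released it about 1 mm above the base by my estimate.
- **Last checks:** the final pictures show the ring flat on the base around the post and the tyre leaning right. The brush and grey tape look untouched, and the arm is clear of everything.
- **Small disagreements:** the gripper read about 47 mm on the 48 mm ring. The camera estimates of the post differed by up to about 6 mm, so I placed it from the base outline, the wheel contacts and a closer look at the post.

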